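Load a label reel into the specimen recorder and snap its cover shut

ROBOT

A 6-joint arm with a two-finger parallel gripper is mounted at the origin on the work surface. World frame = base frame: x ahead of the robot, y to its left, z up, the work surface at z = 0. Lengths are in m, angles in rad, forces in N, time in s.
With the tool pointing down it reaches from about 0.3 to 0.775 m from the base axis. Payload 14.6 kg.
Tool frame: the origin (TCP) lies midway between the tips of the shut fingers; the grasp point (between the pads) lies 19 mm behind it (ctrl.pinch_z is the z of the grasp point in the tool frame, in m); z points along the fingers, y is the line along which they close (so a half turn about z gives the same grasp; the last joint's range is limited). The gripper opens to 94 mm and grips with 3 to 60 N. Pads are 16 mm wide; open, the fingers measure 119 mm over their backs; the gripper's body (75 mm by 177 mm) begins 78 mm behind the grasp point.
Start: joints at [-1.398, 0.3, 1.521, -0, 1.321, -0.067], TCP at [0.131, -0.534, 0.205] pointing down, gripper open.
Joint ranges: [-3.03, 3.03], [-0.79, 2.21], [0.23, 2.52], [-1.04, 4.18], [0, 3.07], [-2.55, 2.55]. Speed limits (rad/s): [2.22, 2.22, 2.57, 3.14, 3.14, 3.14].

INTERFACE

Orientations are given as [roll, pitch, yaw] about the fixed x, y, z axes, in that order (R = Rz(yaw) Ry(pitch) Rx(roll)).
In Python, from station import ctrl, camera, ticket gives the robot as it stands. The module is installed in compiled form; this text tells all that it offers.
- The arm moves only by the shell command python3 -m inch 'ROWS' [FORCE]. ROWS is text: rows parted by semicolons, each of 7 numbers parted by spaces: the opening, from -1 (shut) to 1 (fully open), then the shift along the tool's x, y, z in units of 0.03 m (1.0 is 0.03 m), then the turn, a rotation vector about the tool's x, y, z in units of 10 degrees (1.0 is 10 degrees). In form: grip dx dy dz rx ry rz; .... A call has 1 to 10 rows; each row shifts and turns the commanded pose from where the row before left it, along the tool's axes as they then stand; what a row does not reach is not made up. A row lasts 1/8 s, in which the tool goes at most 62.5 mm and 10.7 degrees, less where a joint would pass 70% of its speed; a pose out of reach is approached as far as the arm can. A call with a number of a shift or a turn outside -1 to 1 is refused whole. A call with a gripper value outside its range is refused whole. The fingers move at their own pace and stop on an object; FORCE is the grip in N (left out, the last holds). Time passes only in rows, so rows that do not move let the fingers close. It gives the time, the measured TCP pose, the force, the opening and the grip force at its end, in the units of the state.
- ctrl.get_obs(): the state, without advancing time (a new reading comes with each control period).
- camera(name): name is "scene" or "top" or "wrist"; returns a dict with "img" (400x640x3 uint8, blue, green, red), "range_z" (400x640 float32, m along the optical axis (not along the pixel's ray), 0 where there is no reading), "intrinsics" (3x3 intrinsics, pixels), "view" (4x4, takes a point from world to camera coordinates). Camera axes: x right, y down, z forward; pixel columns grow to the right and rows downward; lengths in m; the calibration is good to about 2 mm. A picture is of the moment at which its call begins.
- ticket.hand_in(): hands the job in; it is judged then, once.
The state is a dict: "time_s": time; "qpos": joint angles; "joint_vel": joint speeds; "tau": joint torques, N m; "ee_pos": TCP position; "eef_rot": TCP orientation; "force": force on the tool from outside, world axes, zero at the start; "moment": the same for the moment, N m; "grip_width": finger opening in m; "grip_force": force on a finger pad.
Only numpy, scipy, OpenCV 4.12 (cv2) and the standard library are available. Lean on these libraries where they do the work, as an engineer would, in place of code of your own. Each camera call takes 0.05 s, during which the arm holds its last target. There are 200 camera calls.

TASK

Put the full label reel on the upright spindle of the blue recorder, boss up, and turn it until its notches drop over the two orange drive dogs and it sits fully down on the drive plate; do not let it drop down the spindle. Then swing the cover over and press it shut past its catch. Leave the empty reel and the concrete core standing where they are.

Things in the scene. Friction and masses are not known exactly. Their poses are not given: they have to be found in the camera images.
- reel: the full label reel to load, standing upright, 94 mm across, 90 mm tall, 0.35 kg: orange notched foot (z 0 to 11 mm), white paper roll 90 mm across (z 11 to 58), bare core on top. A 22 mm bore runs right through. Four notches in the foot, open below and outwards, 11 mm deep, 16 mm wide at 36 mm from the axis, lie on its +x, +y, -x, -y axes, a blue mark over each. Origin: centre of the underside
- reel_boss (a point): on the reel's axis, 77 mm above its underside, in the middle of where to grip: the bare round orange core end (boss) above the paper, 40 mm across, z 58 to 90 mm of the reel
- recorder: the blue label recorder, fixed, an open-topped box 172 x 172 mm, 112 mm high, walls 8 mm, with a control pod 55 mm deep and 70 mm high on its -x side; the spindle stands in the middle. Origin: centre of the box's underside, z up; the cover hinges along its +y rim, the catch is on its -y rim. A reel resting on top of the drive dogs stands 10 mm too high and blocks the cover
- spindle_base (a point): spindle axis at the top of the drive plate, where the reel's origin must come; axes as the recorder's. The flat plate, 96 mm across, carries two orange dogs: pins 8 mm across, 10 mm tall, half a turn apart, 36 mm from the axis. Plate, dogs and spindle turn together, stiffly (1.5 N m), and stand at a different, unreported angle each time
- spindle_tip (a point): top of the spindle, 80 mm above the drive plate. Spindle 17.6 mm across, its last 12 mm a cone down to 6 mm
- cover (a joint): angle of the recorder's white cover, rad: 0 shut, 1.6 to 1.9 as found (standing open), 1.9 at most. Slow, damped hinge: below about 1.2 it sinks by itself, then rests ajar at about 0.1 on a sprung catch; it takes roughly 7 N pressed down at its free edge to snap past it
- cover_hinge (a point): middle of the cover's hinge line, on the +y rim of the box, 112 mm above the bench; axes as the cover's (when shut, as the recorder's)
- cover_edge (a point): middle of the cover's free edge, on its outer (upper when shut) face, 172 mm from the hinge line. The cover is a plate 172 x 172 x 6 mm, with an orange tab 60 mm wide reaching 16 mm beyond the edge. Shut, this point is 118 mm above the bench over the -y rim
- spent: an empty orange reel, same core and foot as the full one but without paper; leave alone. Origin: centre of the underside
- specimen: grey concrete core, 50 mm across, 100 mm tall, standing; leave alone. Origin: centre of the underside
Things that resemble listed ones, but are neither listed nor needed, are in the scene too. What is shaped like the reel but green is not meant.

How it is judged:
By the outcome, as a careful person would: the job done as asked, in the order asked, and still so for the second after the job is handed in, with the robot touching nothing.
It also fails if it takes over 67 s, if anything falls off the work surface, if the arm or the gripper's body presses on something with over 40 N, if the wrist force passes 120 N, or if a joint passes its speed limit or range.

## Working session

There is one attempt and no reset: what is moved stays moved. The work goes in short steps, Python scripts to look and compute and a shell command to move; the robot and the scene stay as the last step left them, time stands still between calls to the robot, and variables do not carry over. Pictures are saved under pics/ and viewed, at most 10 in all, crops included, and the job is handed in when it is done.

```bash
mkdir -p pics
cat > h.py <<'E'
import numpy as np,cv2
from station import ctrl,camera
def pts(d):
    K,V,z=d["intrinsics"],np.array(d["view"]),d["range_z"]
    v,u=np.mgrid[0:400,0:640]
    P=np.stack([(u-K[0,2])/K[0,0]*z,(v-K[1,2])/K[1,1]*z,z],-1)
    W=(P-V[:3,3])@V[:3,:3]
    W[z<=0]=np.nan
    return W
def grab(n,tag):
    d=camera(n);np.savez('pics/%s.npz'%tag,**d);cv2.imwrite('pics/%s.png'%tag,d["img"]);return d
E
python3 - <<'E'
from h import *
a=grab("scene","s0");b=grab("top","t0")
c=np.vstack([b["img"],a["img"]]);cv2.imwrite('pics/both.png',cv2.resize(c,(480,600),interpolation=cv2.INTER_AREA))
o=ctrl.get_obs();print(o["ee_pos"],o["eef_rot"],o["force"],o["grip_width"],ctrl.pinch_z)
E
```

```text
[ 0.13057572 -0.53402559  0.20496113] [-3.14055201e+00 -5.83764768e-05  2.39800396e-01] [-0.50349351 -0.13917533 -0.8778896 ] 0.09377835207291517 -0.0188
```

View pics/t0.png

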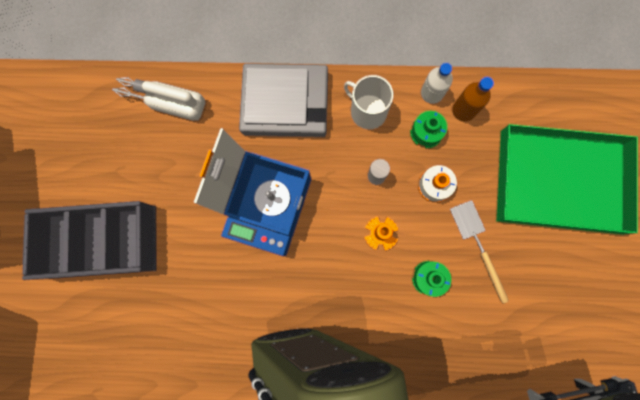

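View pics/s0.png

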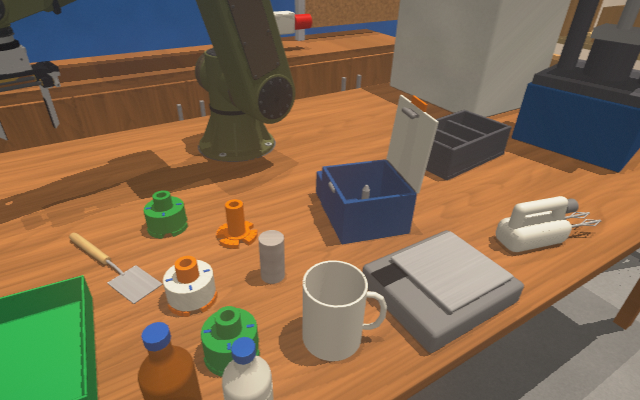

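Top view: the candidates are the white/orange full reel (440,183), the green reels (430,127) and (433,279), and the empty orange reel (381,233). I choose (440,183), which has white paper and an orange boss. The recorder spindle is at (272,197), with its cover open to the left (the recorder's +y side).

Run:
```python
from h import *
d=dict(np.load('pics/t0.npz'));im=d["img"];W=pts(d)
a=cv2.resize(im[158:208,415:465],(400,400),interpolation=cv2.INTER_CUBIC)
b=cv2.resize(im[172:222,247:297],(400,400),interpolation=cv2.INTER_CUBIC)
cv2.imwrite('pics/crop.png',np.hstack([a,b]))
hsv=cv2.cvtColor(im,cv2.COLOR_BGR2HSV);H,S,V=[hsv[...,i].astype(int) for i in range(3)]
v,u=np.mgrid[0:400,0:640]
def box(u0,u1,v0,v1):return (u>=u0)&(u<u1)&(v>=v0)&(v<v1)
R=box(415,465,158,208)
for n,m in [("boss",R&(W[...,2]>.08)),("paper",R&(W[...,2]>.05)&(W[...,2]<.065))]:
    P=W[m];c,r=cv2.minEnclosingCircle(P[:,:2].astype(np.float32));print(n,len(P),c,r,np.median(P[:,2]))
P=W[box(190,320,120,260)&(W[...,2]>.105)&(W[...,2]<.117)];print("rim",cv2.minAreaRect(P[:,:2].astype(np.float32)),np.median(P[:,2]))
m=box(240,310,160,235)&(S<60)&(W[...,2]<.06)
P=W[m];print("plate",len(P),cv2.minEnclosingCircle(P[:,:2].astype(np.float32)),np.median(P[:,2]))
P=W[box(255,290,180,215)];P=P[P[:,2]>.07];print("spindle",P.round(3)[:20])
m=box(240,310,160,235)&(H<20)&(S>120);print("dogs",np.c_[u[m],v[m]].tolist(),W[m].round(3).tolist())
m=R&(H>100)&(H<130)&(S>100);print("marks",np.c_[u[m],v[m]].tolist(),W[m].round(3).tolist())
for n,B in [("spent",box(360,402,212,255)),("spec",box(365,393,155,190))]:
    P=W[B];P=P[P[:,2]>.08];print(n,cv2.minEnclosingCircle(P[:,:2].astype(np.float32)),P[:,2].max())
P=W[box(190,320,120,260)];P=P[P[:,2]>.125];print("cover z",P.max(0),P.min(0))
```

```text
boss 151 (0.5973350405693054, -0.3351098895072937) 0.020276565104722977 0.08926646626770911
paper 697 (0.5971062183380127, -0.3356354534626007) 0.04527619481086731 0.05775660288554008
rim ((0.549820601940155, 0.11053618788719177), (0.17986702919006348, 0.17225898802280426), 74.10154724121094) 0.11154552442824364
plate 974 ((0.5577037930488586, 0.07771822065114975), 0.10672038793563843) 0.015683502278458245
spindle [[0.557 0.115 0.088]
 [0.557 0.112 0.088]
 [0.557 0.11  0.086]
 [0.554 0.117 0.089]
 [0.553 0.113 0.096]
 [0.553 0.111 0.093]
 [0.553 0.108 0.095]
 [0.555 0.107 0.085]
 [0.552 0.12  0.087]
 [0.55  0.116 0.095]
 [0.55  0.113 0.097]
 [0.551 0.111 0.092]
 [0.552 0.109 0.089]
 [0.552 0.107 0.086]
 [0.553 0.105 0.083]
 [0.549 0.12  0.085]
 [0.549 0.117 0.088]
 [0.548 0.113 0.097]
 [0.549 0.111 0.091]
 [0.549 0.109 0.09 ]]
dogs [[280, 160], [281, 160], [282, 160], [283, 160], [284, 160], [285, 160], [286, 160], [287, 160], [288, 160], [289, 160], [290, 160], [291, 160], [292, 160], [293, 160], [294, 160], [295, 160], [296, 160], [297, 160], [298, 160], [299, 160], [300, 160], [30
[... 18889 characters left out ...]
, 0.001], [0.457, 0.011, 0.0], [0.457, 0.008, -0.001], [0.453, 0.049, 0.0], [0.454, 0.046, 0.001], [0.454, 0.044, -0.002], [0.454, 0.041, -0.0], [0.454, 0.038, 0.001], [0.454, 0.036, -0.001], [0.454, 0.033, 0.001], [0.454, 0.03, -0.001], [0.454, 0.028, -0.005], [0.454, 0.025, -0.003], [0.454, 0.022, -0.005], [0.454, 0.019, -0.001], [0.454, 0.016, -0.0], [0.455, 0.014, -0.002], [0.455, 0.011, -0.001], [0.455, 0.008, -0.001]]
marks [] []
spent ((0.4610443115234375, -0.18833622336387634), 0.01975739374756813) 0.09641292663343855
spec ((0.6203322410583496, -0.17417430877685547), 0.02520427480340004) 0.10557817305837264
cover z [0.66076903 0.23671324 0.30217672] [0.4921456  0.17339469 0.12502405]
```

View pics/crop.png

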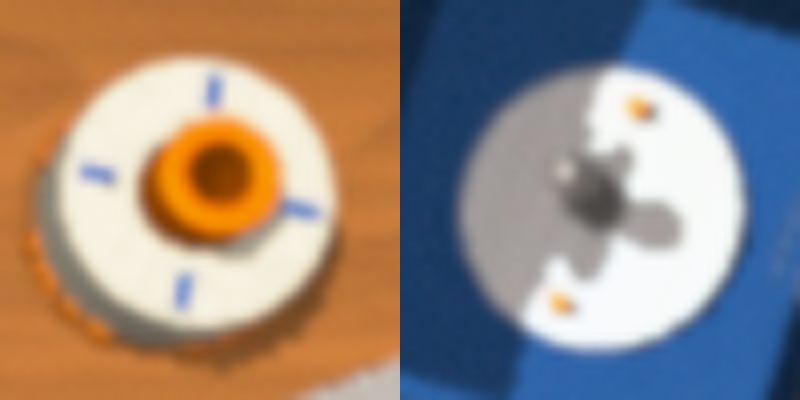

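The crop confirms the choice: white paper, orange boss, and four blue marks at crop pixels (213,90), (97,174), (300,208) and (183,291). The orange dogs are at crop pixels (640,108) and (562,303).

```bash
cat >> h.py <<'E'
def ray(d,u,v,z):
    K,V=d["intrinsics"],np.array(d["view"]);R=V[:3,:3]
    o=-R.T@V[:3,3];r=R.T@np.array([(u-K[0,2])/K[0,0],(v-K[1,2])/K[1,1],1]);return (o+r*(z-o[2])/r[2])[:2]
E
python3 - <<'E'
from h import *
d=dict(np.load('pics/t0.npz'));W=pts(d);im=d["img"].astype(int)
v,u=np.mgrid[0:400,0:640]
c=np.array([.597,-.3355])
f=lambda x,y,ou,ov:(ou+x/8-.5+.0,ov+y/8-.5)
for p in [(213,90),(97,174),(300,208),(183,291)]:
    q=ray(d,*f(*p,415,158),.058)-c;print("mark",q.round(4),np.degrees(np.arctan2(q[1],q[0])).round(1))
m=(u>250)&(u<295)&(v>175)&(v<220)&(im.max(2)-im.min(2)<40)&(W[...,2]<.03);zp=np.median(W[m][:,2])
pc=cv2.minEnclosingCircle(W[m][:,:2].astype(np.float32));print("plate",zp,pc,np.percentile(W[m][:,2],[10,90]))
D=[ray(d,*f(x-400,y,247,172),zp+.009) for x,y in [(640,108),(562,303)]];print("dogs",D,np.mean(D,0))
e=D[0]-D[1];print(np.linalg.norm(e),np.degrees(np.arctan2(e[1],e[0])))
R=(u>190)&(u<320)&(v>120)&(v<260);Q=W[R&(W[...,2]>.13)]
# rim fit: points at rim height, recorder frame
P=W[R&(abs(W[...,2]-.1115)<.004)][:,:2]
for a in (-15.9,-16.9,-14.9):
    a_=np.radians(a);ex=np.array([np.cos(a_),np.sin(a_)]);ey=np.array([-ex[1],ex[0]])
    x,y=P@ex,P@ey;print(a,np.percentile(x,[.5,2,98,99.5]),np.percentile(y,[.5,2,98,99.5]))
a_=np.radians(-15.9);ex=np.array([np.cos(a_),np.sin(a_)]);ey=np.array([-ex[1],ex[0]])
o=np.array(pc[0]);x,y,z=(Q[:,:2]-o)@ex,(Q[:,:2]-o)@ey,Q[:,2]
print("cover",x.min(),x.max(),y.min(),y.max(),z.max());
for a in range(13,30,4):
    k=(abs(z-a/100)<.01);print(a,np.percentile(y[k],[5,50,95]) if k.sum() else 0)
E
```

```text
mark [ 0.0358 -0.0051] -8.1
mark [0.0065 0.0334] 79.0
mark [-0.0034 -0.0331] -95.8
mark [-0.032   0.0056] 170.1
plate 0.015549480082482872 ((0.5526197552680969, 0.11390548199415207), 0.05105374753475189) [0.01177305 0.0184978 ]
dogs [array([0.58453069, 0.10006123]), array([0.51669653, 0.12355208])] [0.55061361 0.11180666]
0.07178643564440691 -19.10087784977999
-15.9 [0.41253439 0.4130583  0.58371536 0.58446736] [0.16883358 0.17225782 0.34529993 0.34625613]
-16.9 [0.40713216 0.40861161 0.57935712 0.58024006] [0.17752881 0.18042113 0.3543594  0.35525549]
-14.9 [0.41635862 0.41729566 0.58818659 0.58939588] [0.16022371 0.16316024 0.33700317 0.33786208]
cover -0.08771507595164697 0.08439078148241472 0.07386653134883203 0.10702910359565868 0.30217671623397435
13 [0.08479335 0.08607003 0.08710464]
17 [0.08780647 0.08903059 0.09053019]
21 [0.09092729 0.09236572 0.09365453]
25 [0.09441573 0.09571725 0.09705019]
29 [0.09783462 0.10033217 0.10461729]
```

```bash
cat >> h.py <<'E'
from scipy.spatial.transform import Rotation as Ro
def go(p,yaw):
    o=ctrl.get_obs();R=Ro.from_euler('xyz',o["eef_rot"])
    T=Ro.from_euler('xyz',[np.pi,0,np.radians(yaw)])
    print("t",round(o["time_s"],2),"pos",np.round(o["ee_pos"],4),"yaw",np.degrees(o["eef_rot"]).round(2),"F",np.round(o["force"],1),"w",round(o["grip_width"],4))
    print(" shift units",(R.inv().apply(np.array(p)-o["ee_pos"])/.03).round(3),"turn",(np.degrees((R.inv()*T).as_rotvec())/10).round(3))
E
python3 -m inch '1 0 0 0 0 0 -1;1 0 0 0 0 0 -1;1 0 0 0 0 0 -1;1 0 0 0 0 0 -1;1 0 0 0 0 0 -1;1 0 0 0 0 0 -1;1 0 0 0 0 0 -1;1 0 0 0 0 0 -0.06;1 0 0 0 0 0 0'
python3 -c "
from h import *
go((.5975,-.3352,.18),84.4)"
```

```text
time_s: 1.23
ee_pos: [0.1306, -0.5342, 0.2053]
eef_rot: [-3.142, -0.0, 1.468]
force: [-0.8, 0.1, -0.0]
grip_width: 0.0942
grip_force: 0.0
t 1.23 pos [ 0.1306 -0.5342  0.2053] yaw [-1.800e+02 -2.000e-02  8.413e+01] F [-0.8  0.1 -0. ] w 0.0942
 shift units [ 8.188 14.803  0.845] turn [-0.    -0.002 -0.027]
```

```bash
python3 -m inch '1 0.51 0.925 0 0 0 0;1 0.51 0.925 0 0 0 0;1 0.51 0.925 0 0 0 0;1 0.51 0.925 0 0 0 0;1 0.51 0.925 0 0 0 0;1 0.51 0.925 0 0 0 0;1 0.51 0.925 0 0 0 0;1 0.51 0.925 0 0 0 0;1 0.51 0.925 0 0 0 0;1 0.51 0.925 0 0 0 -0.03' >/dev/null
python3 -m inch '1 0.51 0.925 0.1 0 0 0;1 0.51 0.925 0.2 0 0 0;1 0.51 0.925 0.2 0 0 0;1 0.51 0.925 0.2 0 0 0;1 0.51 0.925 0.1 0 0 0;1 0 0 0 0 0 0' >/dev/null
python3 - <<'E'
from h import *
go((.5975,-.3352,.061),84.4)
d=grab("wrist","w1")
W=pts(d);P=W[(abs(W[...,2]-.089)<.004)&(np.hypot(W[...,0]-.5975,W[...,1]+.3352)<.04)];print(len(P));print(cv2.minEnclosingCircle(P[:,:2].astype(np.float32)) if len(P) else 0)
E
```

```text
t 3.23 pos [ 0.5682 -0.345   0.1805] yaw [-1.7995e+02 -4.0000e-02  8.4610e+01] F [0.1 0.3 0.4] w 0.0939
 shift units [0.413 0.944 3.982] turn [-0.005 -0.004  0.021]
893
((0.6000131964683533, -0.33362939953804016), 0.02005101554095745)
```

View pics/w1.png

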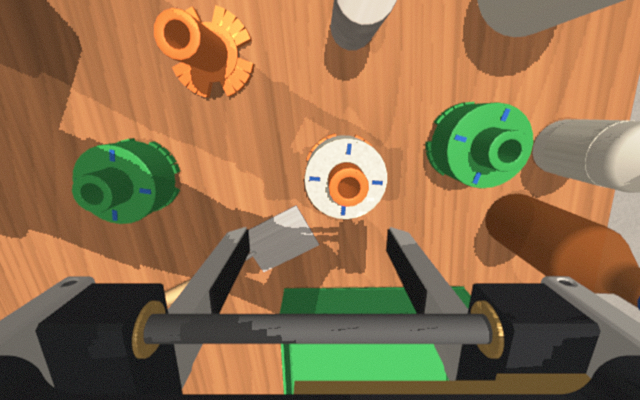

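The wrist view shows the chosen reel at (348,180), with its boss clear and nothing near enough to obstruct the fingers. I centre over it and descend.

```bash
python3 -m inch '1 0.22 0.5 0.3 0 0 0;1 0.22 0.485 0.3 0 0 0;1 0 0 0.9 0 0 0;1 0 0 0.9 0 0 0;1 0 0 0.6 0 0 0;1 0 0 0 0 0 0' >/dev/null
python3 - <<'E'
from h import *
go((.5988,-.3345,.061),84.4)
d=grab("wrist","w2")
W=pts(d);P=W[(abs(W[...,2]-.089)<.004)&(np.hypot(W[...,0]-.5975,W[...,1]+.3352)<.025)];print(len(P));print(cv2.minEnclosingCircle(P[:,:2].astype(np.float32)) if len(P) else 0)
E
```

```text
t 4.03 pos [ 0.5975 -0.3354  0.0899] yaw [-1.7988e+02 -6.0000e-02  8.4630e+01] F [ 0.4 -1.3  0.4] w 0.0938
 shift units [0.034 0.041 0.965] turn [-0.012 -0.006  0.023]
1791
((0.599902868270874, -0.33362358808517456), 0.020024245604872704)
```

```bash
python3 -m inch '1 0.03 0.04 0.5 0 0 0;1 0 0 0.45 0 0 0;1 0 0 0 0 0 0;-1 0 0 0 0 0 0;-1 0 0 0 0 0 0;-1 0 0 0 0 0 0;-1 0 0 0 0 0 0' 30
python3 - <<'E'
from h import *
go((.5988,-.3345,.061),84.4)
d=grab("wrist","w3");e=grab("top","t3")
for q in (d,e):
    W=pts(q);P=W[(abs(W[...,2]-.089)<.004)&(np.hypot(W[...,0]-.5975,W[...,1]+.3352)<.025)];print(len(P),cv2.minEnclosingCircle(P[:,:2].astype(np.float32)) if len(P) else 0)
E
```

```text
time_s: 4.95
ee_pos: [0.5991, -0.335, 0.0631]
eef_rot: [3.141, 0.0, 1.477]
force: [0.6, 0.2, 0.6]
grip_width: 0.0574
grip_force: 0.0
t 4.95 pos [ 0.5991 -0.335   0.0631] yaw [1.7999e+02 1.0000e-02 8.4640e+01] F [0.6 0.2 0.6] w 0.0574
 shift units [ 0.016 -0.013  0.07 ] turn [0.001 0.001 0.024]
2344 ((0.6002390384674072, -0.3335411548614502), 0.020120542496442795)
0 0
```

```bash
python3 -m inch '-1 0.015 0 0.05 0 0 0;-1 0 0 0 0 0 0;-1 0 0 0 0 0 0;-1 0 0 0 0 0 0;-1 0 0 0 0 0 0' 30
python3 - <<'E'
from h import *
go((.5988,-.3345,.061),84.4)
d=grab("wrist","w4")
for q in (d,):
    W=pts(q);P=W[(abs(W[...,2]-.089)<.004)&(np.hypot(W[...,0]-.5975,W[...,1]+.3352)<.025)];print(len(P),cv2.minEnclosingCircle(P[:,:2].astype(np.float32)) if len(P) else 0)
E
```

```text
time_s: 5.68
ee_pos: [0.5993, -0.3345, 0.0616]
eef_rot: [3.141, 0.0, 1.477]
force: [2.1, 0.8, 1.1]
grip_width: 0.039
grip_force: 30.0
t 5.67 pos [ 0.5993 -0.3345  0.0616] yaw [179.98   0.    84.64] F [2.1 0.8 1.1] w 0.039
 shift units [ 0.    -0.015  0.019] turn [0.002 0.    0.024]
2539 ((0.5978661775588989, -0.3318162262439728), 0.023836752399802208)
```

View pics/w4.png

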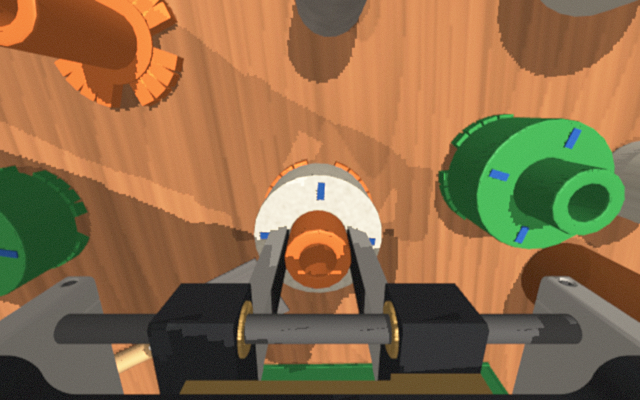

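Boss gripped (30 N, 39 mm) and both marks beside the fingers are visible. I lift and turn by −10.4° so that the notches match the dogs.

```bash
python3 -m inch '-1 0 0 -0.6 0 0 0;-1 0 0 -1 0 0 0;-1 0 0 -1 0 0 0.26;-1 0 0 -1 0 0 0.26;-1 0 0 -1 0 0 0.26;-1 0 0 -0.5 0 0 0.26;-1 0 0 0 0 0 0' 30
python3 -c "
from h import *
go((.5508,.1118,.21),74.2)"
```

```text
time_s: 6.6
ee_pos: [0.5992, -0.3347, 0.2161]
eef_rot: [3.14, 0.001, 1.296]
force: [-0.9, 0.5, -4.5]
grip_width: 0.039
grip_force: 30.0
t 6.6 pos [ 0.5992 -0.3347  0.2161] yaw [1.799e+02 4.000e-02 7.425e+01] F [-0.9  0.5 -4.5] w 0.039
 shift units [13.888 -5.593  0.185] turn [0.01  0.004 0.005]
```

```bash
python3 -m inch '-1 0.93 -0.374 0 0 0 0;-1 0.93 -0.374 0 0 0 0;-1 0.93 -0.374 0 0 0 0;-1 0.93 -0.374 0 0 0 0;-1 0.93 -0.374 0 0 0 0;-1 0.93 -0.374 0 0 0 0;-1 0.93 -0.374 0 0 0 0;-1 0.93 -0.374 0 0 0 0;-1 0.93 -0.374 0 0 0 0;-1 0 0 0 0 0 0' >/dev/null
python3 - <<'E'
from h import *
go((.5508,.1118,.21),74.2)
d=grab("wrist","w5")
K,V=d["intrinsics"],np.array(d["view"])
for p in [(.5508,.1118,.096),(.5845,.1001,.025),(.5167,.1236,.025)]:
    q=V[:3,:3]@np.array(p)+V[:3,3];print((K@(q/q[2]))[:2])
E
```

```text
t 7.85 pos [ 0.5696 -0.0639  0.2139] yaw [-179.92   -0.     74.42] F [ 0.2 -0.8 -4.5] w 0.0391
 shift units [ 5.473 -2.175  0.132] turn [-0.008 -0.     0.022]
[246.49762255  22.06835201]
[292.14220447  42.73995934]
[230.02200201  38.54367205]
```

View pics/w5.png

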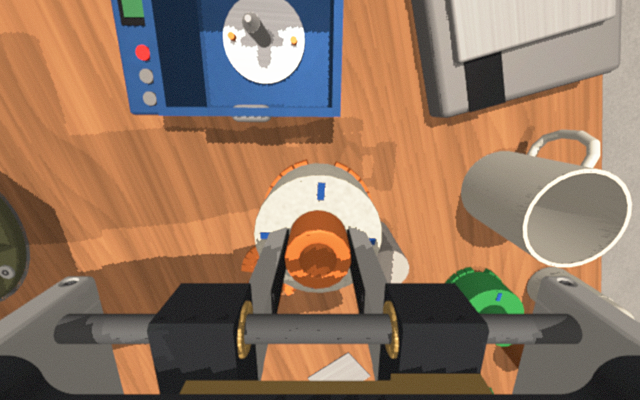

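The wrist view shows the spindle tip near (248,17) and the dogs at (294,41) and (232,37), all within a few pixels of prediction. I refine the position with colour centroids.

Run:
```python
from h import *
d=dict(np.load('pics/w5.npz'));im=d["img"];h=cv2.cvtColor(im,cv2.COLOR_BGR2HSV)
m=((h[...,0]<25)&(h[...,1]>110)).astype(np.uint8);m[:,:215]=0;m[:,310:]=0;m[60:]=0
n,_,st,c=cv2.connectedComponentsWithStats(m);D=[]
for i in range(1,n):
    if st[i,4]>4: D.append(ray(d,*c[i],.024));print(st[i],c[i],D[-1])
D=np.array(D[:2]);e=D[1]-D[0];print(D.mean(0),np.linalg.norm(e),np.degrees(np.arctan2(e[1],e[0])))
W=pts(d);z=W[...,2];k=np.zeros(z.shape,bool);k[5:45,235:275]=1
k&=z>.088;print("tip",W[k].mean(0),W[k].max(0)[2],ray(d,248,17,.096))
# reel marks now, z of paper top
o=ctrl.get_obs();zp=o["ee_pos"][2]-.0616+.058
m=((abs(h[...,0].astype(int)-112)<12)&(h[...,1]>90)).astype(np.uint8);m[:170]=0;m[250:]=0;m[:,:255]=0;m[:,385:]=0
n,_,st,c=cv2.connectedComponentsWithStats(m)
p=o["ee_pos"]
for i in range(1,n):
    if st[i,4]>4:
        q=ray(d,*c[i],zp)-p[:2];print(st[i],c[i],q,np.degrees(np.arctan2(q[1],q[0])))
```

```text
[228  32   8   9  45] [231.55555556  36.08888889] [0.51909655 0.12579415]
[291  37   6   8  36] [293.5         40.41666667] [0.5867024  0.10221292]
[0.55289947 0.11400354] 0.07160045225775444 -19.22900485157623
tip [0.55329158 0.11326712 0.0923291 ] 0.09719730255684854 [0.55350213 0.11528589]
[317 183   8  17 109] [320.59633028 190.78899083] [0.01134428 0.03415004] 71.6240695406181
[261 233   8   6  43] [264.11627907 235.34883721] [-0.035048    0.01372364] 158.61632254754886
[369 239   6   6  23] [372.2173913  240.82608696] [ 0.03645588 -0.01047137] -16.02586344390083
```

```bash
python3 -c "
from h import *
go((.5523,.1128,.21),74)"
python3 -m inch '-1 0.91 -0.353 0 0 0 0;-1 0.91 -0.353 0 0 0 0;-1 0.91 -0.353 0 0 0 0;-1 0.91 -0.353 0 0 0 0;-1 0.91 -0.353 0 0 0 0;-1 0.91 -0.353 0 0 0 0;-1 0 0 0 0 0 0;-1 0 0 0 0 0 0' >/dev/null
python3 -c "
from h import *
go((.5523,.1128,.078),74.2)"
```

```text
t 7.9 pos [ 0.5698 -0.065   0.2139] yaw [-1.7994e+02  2.0000e-02  7.4360e+01] F [-0.2 -0.3 -4.9] w 0.0391
 shift units [ 5.55  -2.158  0.132] turn [-0.006  0.002  0.036]
t 8.9 pos [0.5536 0.1084 0.2142] yaw [-1.7998e+02  3.0000e-02  7.4220e+01] F [-0.7 -0.1 -3.9] w 0.0392
 shift units [ 0.131 -0.081  4.538] turn [-0.002  0.003  0.002]
```

```bash
python3 -m inch '-1 0.13 -0.08 0.4 0 0 0;-1 0 0 0.5 0 0 0;-1 0 0 0.5 0 0 0;-1 0 0 0 0 0 0' 30 >/dev/null
python3 -c "
from h import *
go((.5523,.1128,.078),74.2)"
python3 -m inch '-1 0 0 0.3 0 0 0;-1 0 0 0.3 0 0 0;-1 0 0 0.3 0 0 0;-1 0 0 0 0 0 0' 30 >/dev/null
python3 -c "
from h import *
go((.5523,.1128,.078),74.2)"
```

```text
t 9.4 pos [0.5516 0.1136 0.1707] yaw [-1.7985e+02  7.0000e-02  7.4230e+01] F [-0.2  0.2 -4.3] w 0.0391
 shift units [-0.015  0.038  3.09 ] turn [-0.015  0.007  0.003]
t 9.9 pos [0.5519 0.1138 0.1446] yaw [-1.7993e+02  3.0000e-02  7.4240e+01] F [ 1.  -1.  -3.6] w 0.0389
 shift units [-0.027  0.025  2.221] turn [-0.007  0.003  0.004]
```

Over the tip with no contact so far (force unchanged). I continue down slowly.

```bash
python3 -m inch '-1 -0.02 0.02 0.3 0 0 0;-1 0 0 0.3 0 0 0;-1 0 0 0.3 0 0 0;-1 0 0 0.3 0 0 0;-1 0 0 0 0 0 0' 30 >/dev/null
python3 -c "
from h import *
go((.5523,.1128,.078),74.2)"
python3 -m inch '-1 0 0 0.2 0 0 0;-1 0 0 0.2 0 0 0;-1 0 0 0 0 0 0' 30 >/dev/null
python3 -c "
from h import *
go((.5523,.1128,.078),74.2)"
```

```text
t 10.53 pos [0.5523 0.1131 0.1086] yaw [-1.7993e+02  3.0000e-02  7.4240e+01] F [-0.6 -0.5 -4.2] w 0.0388
 shift units [-0.007  0.004  1.02 ] turn [-0.007  0.003  0.004]
t 10.9 pos [0.5524 0.1131 0.0969] yaw [-1.7996e+02  2.0000e-02  7.4240e+01] F [-0.3 -0.  -4.8] w 0.039
 shift units [-0.01  -0.001  0.631] turn [-0.004  0.002  0.004]
```

```bash
python3 -m inch '-1 0 0 0.1 0 0 0;-1 0 0 0.1 0 0 0;-1 0 0 0.1 0 0 0;-1 0 0 0.1 0 0 0;-1 0 0 0 0 0 0' 30
python3 -m inch '-1 0 0 0.1 0 0 0;-1 0 0 0 0 0 0' 30
python3 -m inch '-1 0 0 0.07 0 0 0;-1 0 0 0 0 0 0' 30
```

```text
time_s: 11.52
ee_pos: [0.5525, 0.1131, 0.0852]
eef_rot: [-3.141, 0.0, 1.296]
force: [0.1, -0.9, -3.9]
grip_width: 0.0388
grip_force: 30.0
time_s: 11.78
ee_pos: [0.5525, 0.1131, 0.0822]
eef_rot: [-3.141, 0.0, 1.296]
force: [0.7, 0.2, -3.7]
grip_width: 0.0391
grip_force: 30.0
time_s: 12.02
ee_pos: [0.5526, 0.1131, 0.0802]
eef_rot: [-3.141, 0.0, 1.296]
force: [-0.1, 0.2, -4.0]
grip_width: 0.039
grip_force: 30.0
```

No contact and already below the dog tops. I continue in 1 mm steps to the plate.

```bash
python3 -m inch '-1 0 0 0.035 0 0 0;-1 0 0 0.035 0 0 0;-1 0 0 0 0 0 0' 30|sed -n '2p;4p'
python3 -m inch '-1 0 0 0.035 0 0 0;-1 0 0 0.035 0 0 0;-1 0 0 0 0 0 0' 30|sed -n '2p;4p'
python3 -m inch '-1 0 0 0.03 0 0 0;-1 0 0 0 0 0 0' 30|sed -n '2p;4p'
```

```text
ee_pos: [0.5526, 0.1131, 0.0782]
force: [-0.9, -0.5, -5.2]
ee_pos: [0.5529, 0.1131, 0.0774]
force: [-4.6, -1.5, 10.1]
ee_pos: [0.553, 0.1131, 0.0773]
force: [-8.0, -1.6, 18.7]
```

The reel stopped at TCP z ≈ 0.0775, so its underside is at 0.016, which is plate height; resting on the dogs would have given about 0.088. I ease off, release and rise.

```bash
python3 -m inch '-1 0 0 -0.06 0 0 0;-1 0 0 0 0 0 0;0.4 0 0 0 0 0 0;0.4 0 0 0 0 0 0;0.4 0 0 0 0 0 0;0.4 0 0 0 0 0 0'|sed -n '2p;4,6p'
python3 -m inch '0.4 0 0 -0.3 0 0 0;0.4 0 0 -0.6 0 0 0;0.4 0 0 -0.8 0 0 0;0.4 0 0 -0.9 0 0 0;-1 0 0 -1 0 0 0;-1 0 0 -1 0 0 0;-1 0 0 -1 0 0 0;-1 0 0 -1 0 0 0;-1 0 0 -1 0 0 0;-1 0 0 -1 0 0 0'|sed -n '2p;4,6p'
python3 - <<'E'
from h import *
go((.5523,.1128,.34),74.2)
e=grab("top","t6");V=np.array(e["view"])
d=grab("wrist","w6");V=np.array(d["view"]);print("cam",-V[:3,:3].T@V[:3,3])
W=pts(d);P=W[(np.hypot(W[...,0]-.5523,W[...,1]-.113)<.045)];print(len(P))
for lo,hi in((.06,.085),(.095,.115)):
    k=P[(P[:,2]>lo)&(P[:,2]<hi)];print(len(k),np.median(k[:,2]) if len(k) else 0)
E
```

```text
ee_pos: [0.5526, 0.1131, 0.077]
force: [0.6, -0.3, 0.4]
grip_width: 0.0656
grip_force: 0.0
ee_pos: [0.5522, 0.1131, 0.3377]
force: [-0.3, 0.5, 0.1]
grip_width: 0.0092
grip_force: 0.0
t 15.03 pos [0.5522 0.1131 0.3377] yaw [ 1.7992e+02 -4.0000e-02  7.4240e+01] F [-0.3  0.5  0.1] w 0.0092
 shift units [-0.008  0.004 -0.078] turn [ 0.008 -0.004  0.004]
cam [0.57515287 0.19451067 0.52110075]
29877
1858 0.07382525890121136
435 0.10555005844661755
```

View pics/w6.png

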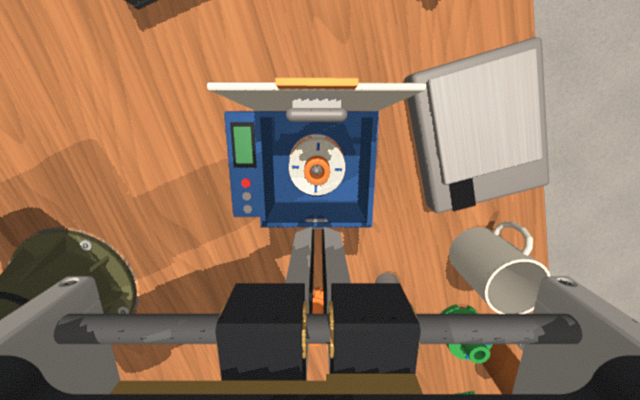

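Reel seated: paper top is at z = 0.074 (16 + 58 mm), seen in the box at (317,165) with the cover behind it at (317,85). Next I go over and behind the cover with shut fingers.

```bash
python3 -m inch '-1 0.9 0 0 0 0 0;-1 0.9 0 0 0 0 0;-1 0.9 0 0 0 0 0;-1 0.9 0 0 0 0 0;-1 0.9 0 0 0 0 0;-1 0.8 0 0 0 0 0;-1 0 0 0 0 0 0;-1 0 0 0 0 0 0'|sed -n '2,4p'
python3 - <<'E'
from h import *
o=ctrl.get_obs();p=o["ee_pos"][:2]-[.5523,.113];a=np.radians(-15.9);ex=np.array([np.cos(a),np.sin(a)]);ey=np.array([-ex[1],ex[0]])
print("rec xy",p@ex,p@ey,np.round(o["qpos"],2))
e=grab("top","t7");W=pts(e)
Q=W[120:260,190:320].reshape(-1,3);Q=Q[(Q[:,2]>.13)&(Q[:,2]<.31)];x,y=(Q[:,:2]-[.5513,.112])@ex,(Q[:,:2]-[.5513,.112])@ey
k=abs(x)<.085;print(y[k].max(),Q[k][:,2].max())
E
```

```text
ee_pos: [0.5956, 0.2654, 0.3351]
eef_rot: [-3.142, 0.0, 1.295]
force: [-0.2, 0.7, -0.2]
rec xy -6.310822686674325e-05 0.1584492394812621 [ 0.36  0.5   0.96 -0.    1.69  0.64]
0.10851462891035142 0.3020787981905223
```

```bash
python3 -m inch '-1 0 0 0.9 0 0 0;-1 0 0 0.9 0 0 0;-1 0 0 0.9 0 0 0;-1 -0.5 0 0.1 0 0 0;-1 -0.4 0 0 0 0 0;-1 -0.3 0 0 0 0 0;-1 -0.2 0 0 0 0 0;-1 -0.2 0 0 0 0 0'|sed -n '2,4p'
python3 -m inch '-1 -0.2 0 0 0 0 0;-1 -0.2 0 0 0 0 0;-1 -0.2 0 0 0 0 0;-1 -0.2 0 0 0 0 0'|sed -n '2,4p'
python3 -m inch '-1 -0.3 0 0 0 0 0;-1 -0.3 0 0 0 0 0;-1 -0.3 0 0 0 0 0;-1 -0.3 0 0 0 0 0'|sed -n '2,4p'
```

```text
ee_pos: [0.5828, 0.2197, 0.2514]
eef_rot: [3.141, -0.0, 1.296]
force: [0.0, 1.5, 0.8]
ee_pos: [0.5761, 0.1965, 0.251]
eef_rot: [-3.141, 0.0, 1.296]
force: [-0.3, -0.1, -0.8]
ee_pos: [0.5663, 0.1615, 0.2511]
eef_rot: [3.142, 0.0, 1.296]
force: [0.0, 0.8, -0.9]
```

```bash
python3 -m inch '-1 -0.3 0 0 0 0 0;-1 -0.3 0 0 0 0 0;-1 -0.3 0 0 0 0 0;-1 -0.2 0 0 0 0 0;-1 0 0 0 0 0 0'|sed -n '1,4p'
python3 - <<'E'
from h import *
grab("scene","s8")
E
```

```text
time_s: 18.8
ee_pos: [0.5575, 0.13, 0.2511]
eef_rot: [3.141, 0.0, 1.295]
force: [-0.5, -0.3, 0.7]
```

View pics/s8.png

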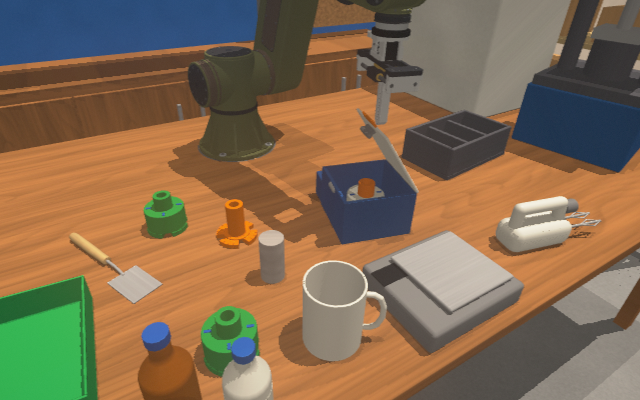

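The cover is past the tipping point, at (385,140) and leaning over the box, with the reel seen inside at (365,190). I wait for it to sink.

```bash
cat > cov.py <<'E'
from h import *
a=np.radians(-15.9);ex=np.array([np.cos(a),np.sin(a)]);ey=np.array([-ex[1],ex[0]])
d=camera("scene");W=pts(d);x,y,z=(W[...,:2]-[.5518,.1125])@ex,(W[...,:2]-[.5518,.1125])@ey,W[...,2]
k=(abs(x)<.08)&(abs(x)>.045)&(y<.07)&(y>-.1)&(z>.108)&(z<.24)
if k.sum()>20:
    p=np.polyfit(y[k],z[k],1);print(k.sum(),"cover angle ~",-np.arctan(p[0]),"ymin",y[k].min(),"z there",z[k][y[k].argmin()])
o=ctrl.get_obs();q=o["ee_pos"][:2]-[.5523,.113];print(o["time_s"],"rec",q@ex,q@ey,o["ee_pos"][2],np.round(o["force"],1))
E
python3 -m inch '-1 0 0 0 0 0 0;-1 0 0 0 0 0 0;-1 0 0 0 0 0 0;-1 0 0 0 0 0 0;-1 0 0 0 0 0 0;-1 0 0 0 0 0 0;-1 0 0 0 0 0 0;-1 0 0 0 0 0 0;-1 0 0 0 0 0 0;-1 0 0 0 0 0 0'>/dev/null
python3 cov.py
python3 -m inch '-1 0 0 0 0 0 0;-1 0 0 0 0 0 0;-1 0 0 0 0 0 0;-1 0 0 0 0 0 0;-1 0 0 0 0 0 0;-1 0 0 0 0 0 0;-1 0 0 0 0 0 0;-1 0 0 0 0 0 0;-1 0 0 0 0 0 0;-1 0 0 0 0 0 0'>/dev/null
python3 cov.py
```

```text
856 cover angle ~ 0.1284389428868366 ymin -0.08599828498152848 z there 0.10855288517831758
20.15 rec 0.0002706708849610393 0.01817585432800694 0.25106244220330576 [ 0.5 -0.1  0.5]
981 cover angle ~ 0.06870855268158982 ymin -0.08574339158549885 z there 0.11199697394079655
21.45 rec 0.00027267303362390604 0.018167756694957942 0.25105510209522425 [-0.3 -0.1 -0.2]
```

```bash
python3 -m inch '-1 -0.8 0 0 0 0 0;-1 -0.8 0 0.5 0 0 0;-1 -0.8 0 0.9 0 0 0;-1 -0.75 0 0.9 0 0 0;-1 0 0 0.7 0 0 0;-1 0 0 0 0 0 0;-1 0 0 0 0 0 0'>/dev/null
python3 cov.py
python3 -m inch '-1 0 0 0.15 0 0 0;-1 0 0 0.15 0 0 0;-1 0 0 0.1 0 0 0;-1 0 0 0 0 0 0'|sed -n '2p;4p'
python3 -m inch '-1 0 0 0.1 0 0 0;-1 0 0 0.1 0 0 0;-1 0 0 0 0 0 0'|sed -n '2p;4p'
```

```text
923 cover angle ~ 0.06378054904274968 ymin -0.08655323811228177 z there 0.1102459612349037
22.375 rec 0.0009115002719174046 -0.07594380965491268 0.16212510819941625 [0.2 0.  0.8]
ee_pos: [0.5318, 0.0395, 0.1488]
force: [1.0, -0.4, -0.2]
ee_pos: [0.5317, 0.0395, 0.1428]
force: [1.0, 0.3, -0.5]
```

```bash
python3 -m inch '-1 0 0 0.15 0 0 0;-1 0 0 0.15 0 0 0;-1 0 0 0 0 0 0'|sed -n '2p;4p'
python3 -m inch '-1 0 0 0.1 0 0 0;-1 0 0 0.1 0 0 0;-1 0 0 0 0 0 0'|sed -n '2p;4p'
python3 -m inch '-1 0 0 0.1 0 0 0;-1 0 0 0.1 0 0 0;-1 0 0 0 0 0 0'|sed -n '2p;4p'
```

```text
ee_pos: [0.532, 0.0393, 0.1342]
force: [-1.6, -1.7, 4.4]
ee_pos: [0.532, 0.0392, 0.1281]
force: [0.2, -0.9, 3.0]
ee_pos: [0.5316, 0.0397, 0.1214]
force: [-0.6, -0.3, 0.3]
```

```bash
python3 -m inch '-1 0 0 0.08 0 0 0;-1 0 0 0.08 0 0 0;-1 0 0 0 0 0 0'|sed -n '2p;4p'
python3 -m inch '-1 0 0 0.06 0 0 0;-1 0 0 0 0 0 0'|sed -n '2p;4p'
```

```text
ee_pos: [0.532, 0.0396, 0.118]
force: [-4.1, 0.8, 10.7]
ee_pos: [0.5321, 0.0396, 0.1176]
force: [-11.9, -0.6, 26.6]
```

Shut firmly: the height is 0.118 and the force climbs sharply. I retract, then check.

```bash
python3 -m inch '-1 0 0 -0.3 0 0 0;-1 0 0 -0.7 0 0 0;-1 0 0 -1 0 0 0;-1 0 0 -1 0 0 0;-1 -0.9 0 -0.9 0 0 0;-1 -0.9 0 0 0 0 0;-1 -0.9 0 0 0 0 0;-1 -0.9 0 0 0 0 0;-1 0 0 0 0 0 0;-1 0 0 0 0 0 0' >/dev/null
python3 - <<'E'
from h import *
a=np.radians(-15.9);ex=np.array([np.cos(a),np.sin(a)]);ey=np.array([-ex[1],ex[0]])
d=grab("scene","s9");W=pts(d);W2=pts(camera("top"))
for w in (W,W2):
    x,y,z=(w[...,:2]-[.5518,.1125])@ex,(w[...,:2]-[.5518,.1125])@ey,w[...,2]
    for y0 in (-.09,-.075,-.04,0,.04):
        k=(abs(x)<.07)&(abs(y-y0)<.006)&(z<.16);print(y0,k.sum(),np.median(z[k]).round(4),end=' | ')
    print()
    for n,c in (("spent",(.461,-.188)),("spec",(.620,-.174))):
        P=w[(np.hypot(w[...,0]-c[0],w[...,1]-c[1])<.04)&(w[...,2]>.08)];print(n,P.mean(0).round(3) if len(P) else 0)
o=ctrl.get_obs();print(o["time_s"],o["ee_pos"],o["joint_vel"].__abs__().max() if hasattr(o["joint_vel"],'__abs__') else '')
E
```

```text
-0.09 886 0.0462 | -0.075 162 0.1168 | -0.04 155 0.1168 | 0 146 0.1168 | 0.04 148 0.1168 | 
spent [ 0.468 -0.189  0.086]
spec [ 0.631 -0.177  0.095]
-0.09 0 nan | -0.075 88 0.1171 | -0.04 267 0.1176 | 0 261 0.1176 | 0.04 265 0.1177 | 
spent [ 0.461 -0.188  0.09 ]
spec [ 0.621 -0.177  0.099]
26.35 [ 0.50274052 -0.06369297  0.23237277] 0.004069700312624444
  return _methods._mean(a, axis=axis, dtype=dtype,
  ret = ret.dtype.type(ret / rcount)
```

View pics/s9.png

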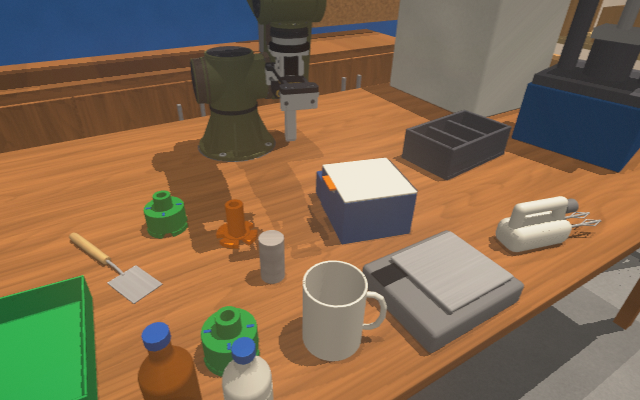

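The cover lies flat and shut at (368,178), level at z ≈ 0.117. The empty reel (236,225) and the concrete core (272,257) are where they were, and the robot is clear of everything.

```bash
python3 -c "
from station import ticket
print(ticket.hand_in())"
```

```text
the job is handed in; nothing more can be done
None
```

The full label reel is seated boss up on the drive plate with its notches over the dogs, the cover is pressed shut past its catch, the empty reel and concrete core were not moved, and the job is handed in at about 26 s.

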